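# Loosen two reel nuts, one with a left-hand thread

## Task

Loosen the T-shaped nuts on top of both reels of the spool holder so that the reels can be changed: back each nut off by about a quarter of a turn (at least a sixth, no more than a third, so that it stays on) and let go. One nut has a left-hand thread and the other a normal one, but nothing shows which, so feel gently in one direction and then the other; never force a nut as far as 20 degrees the wrong way, which damages the thread, and do not disturb the things lying around.

Things in the scene. Friction and masses are not known exactly. Their poses are not given: they have to be found in the camera images.
- nut_left_grip (a point): Black nylon T-nut on the post at the +y end (robot's left) of the twin spool holder: flange 40 mm across (top at z 0.055) with an upright bar 44 long x 14 thick x 34 mm tall (z 0.055 to 0.089). Point on the vertical turning axis, in the bar, 10 mm below its top (z 0.079); x along the bar, y across its thickness, z up; turns with the nut. Under it a reel 60 mm across, top at z 0.046.
- nut_left (a joint): Turn of this nut from its tight start, rad, positive counter-clockwise seen from above; 0 at the start, stays where left, no noticeable rise. The loosening direction takes a steady 0.1 N m or so (friction only); the wrong way the thread winds up like a spring of about 2 N m per rad on top of that friction. It can be loosened up to 2.9 rad.
- nut_right_grip (a point): The other T-nut, of like shape and size, on the post at the -y end (right), 240 mm from the first; point and axes as for the first. The holder's black base, 100 x 340 x 8 mm, is fixed to the bench. One of the two nuts is left-hand (loosens clockwise from above), the other right-hand (loosens counter-clockwise); it changes from time to time and cannot be seen which.
- nut_right (a joint): Turn of this nut from its tight start, rad, positive counter-clockwise seen from above; 0 at the start, stays where left, no noticeable rise. The loosening direction takes a steady 0.1 N m or so (friction only); the wrong way the thread winds up like a spring of about 2 N m per rad on top of that friction. It can be loosened up to 2.9 rad.
- lh_thread (a joint): Elastic wind-up of the left-hand thread (on whichever post it is) when its nut is turned the wrong way, rad: 0 at rest and while loosening, otherwise about 0.7 of the angle by which that nut stands turned the wrong way. Springs back nearly to 0 when let go. Beyond 0.25 (nut about 0.35 the wrong way, about 0.8 N m) the thread is damaged.
- rh_thread (a joint): Elastic wind-up of the right-hand thread (on whichever post it is) when its nut is turned the wrong way, rad: 0 at rest and while loosening, otherwise about 0.7 of the angle by which that nut stands turned the wrong way. Springs back nearly to 0 when let go. Beyond 0.25 (nut about 0.35 the wrong way, about 0.8 N m) the thread is damaged.
- caliper: Blue plastic caliper, 190 mm long (along x), up to 55 mm wide, 10 mm high, lying loose on the bench; origin under its centre. To be left alone.
- tweezers_1: Steel tweezers, 115 mm long (along x), 16 mm wide, 6 mm high, lying loose on the bench; origin under its centre. To be left alone.
- tweezers_2: Steel tweezers, 115 mm long (along x), 16 mm wide, 6 mm high, lying loose on the bench; origin under its centre. To be left alone.
- palette: Small round white ceramic palette, 90 mm across, 6 mm high, lying loose on the bench; origin under its centre. To be left alone.

How it is judged (in metres and radians):
On the way:
1. one of the two nuts is backed off at least a sixth of a turn (((value of joint nut_left above 1 rad or value of joint nut_left below -1 rad) or (value of joint nut_right above 1 rad or value of joint nut_right below -1 rad))), for 0.2 s.
At the end, for the whole second after the job is handed in: Both nuts stand turned by 1.0 to 2.15 rad (a sixth to a third of a turn) from their tight start, each in its own loosening direction (the other way damages the thread long before), and are let go ((value of joint nut_left above 1 rad or value of joint nut_left below -1 rad) and value of joint nut_left between -2.15 and 2.15 rad and (value of joint nut_right above 1 rad or value of joint nut_right below -1 rad) and value of joint nut_right between -2.15 and 2.15 rad); the robot touches nothing.
It fails at once if the left-hand thread is wound up more than 0.25 rad (its nut is forced about 20 degrees the wrong way) (value of joint lh_thread above 0.25 rad).
It fails at once if the right-hand thread is wound up more than 0.25 rad (its nut is forced about 20 degrees the wrong way) (value of joint rh_thread above 0.25 rad).
It fails at once if a bystander (caliper, tweezers, palette) pushed more than 20 mm from its place (distance of any of caliper, tweezers_1, tweezers_2, palette from where it was at the start of the episode above 0.02 m).
It also fails if it takes over 67 s, if anything falls off the work surface, if the arm or the gripper's body presses on something with over 40 N, if the wrist force passes 120 N, or if a joint passes its speed limit or range.

## Robot

A 7-joint arm with a two-finger parallel gripper is mounted at the origin on the work surface. World frame = base frame: x ahead of the robot, y to its left, z up, the work surface at z = 0. Lengths are in m, angles in degrees, forces in N, time in s.
With the tool pointing down it reaches from about 0.425 to 0.8 m from the base axis. Payload 8.3 kg.
Tool frame: the origin (TCP) lies on the centre line of the jaws, within the pads' length; the fingertips stand 8 mm ahead of it and the grasp point (between the pads) lies 11 mm behind it (r.finger_overhang is the distance from the TCP to the fingertips, in m); z points along the fingers, y is the direction in which the jaws open and shut (so a half turn about z gives the same grasp; the last joint's range is limited). The gripper opens to 85 mm and grips with 20 to 120 N. Pads are 22 mm wide; open, the fingers measure 114 mm over their backs; the gripper's body (76 mm by 85 mm) begins 54 mm behind the grasp point. The pads swing forward as they close: fully open they stand 13 mm farther back than shut.
Start: joints at [66.125, 21.967, 0.94, 78.501, -0.361, 79.538, -2.664], TCP at [0.217, -0.586, 0.239] pointing down, gripper open.
Joint ranges: [-169.22, 169.22], [-14.56, 117.87], [-87.37, 89.26], [10.42, 133.3], [-82.24, 262.24], [0.94, 117.77], [-172.7, 172.7]. Speed limits (degrees/s): [136.94, 136.94, 172.46, 172.46, 180, 180, 180].

## Interface

Orientations are given as a 3x3 rotation matrix whose columns are the frame's x, y, z axes.
In Python, from bench import r gives the robot as it stands.
- The arm moves only by the tool arm_command, never from a script. Its arguments are lists of equal length, an entry for each row: "xyz": the shift along the tool's x, y, z in m, a list of three; "angular": the turn, a rotation vector about the tool's x, y, z in degrees, a list of three; "gripper": the finger opening in m, from 0 to 0.0854. In form: {"xyz": [[tx, ty, tz], ...], "angular": [[rx, ry, rz], ...], "gripper": [gripper, ...]}. A call has 1 to 20 rows; each row is the pose to reach, as a shift and turn from the pose measured when the call began, along the tool's axes at that moment; what a row does not reach only later rows make up. A row lasts 1/8 s, in which the tool goes at most 62.5 mm and 10.7 degrees, less where a joint would pass 70% of its speed; a pose out of reach is approached as far as the arm can. A call with a gripper value outside its range is refused whole. The fingers move at their own pace and stop on an object; "grip_force" is the grip in N (left out, the last holds). Time passes only in rows, so rows that repeat a pose let the fingers close. It gives the time, the measured TCP pose, the force and the opening at its end, in the units of the state.
- r.get_obs(): the state, without advancing time (a new reading comes with each control period).
- r.get_image(name): name is "scene" or "top" or "wrist"; returns the picture (384x512x3 uint8, red, green, blue); there is no depth.
- r.calibration(name): a dict with "fx", "fy", "cx", "cy" (pixels), "origin" and "attitude" of the camera in the world; the wrist camera has in their place "hand_eye" (4x4, takes a point from camera to tool coordinates, whose origin is the TCP and whose axes are the flange's). Camera axes: x right, y down, z forward; pixel columns grow to the right and rows downward; lengths in m; the calibration is good to about 2 mm. A picture is of the moment at which its call begins: read the wrist's pose just before it. calibration takes no time and is no camera call.
- r.sign_off(): hands the job in, once; it reports no verdict.
Trained networks look in the newest picture that a camera, given by its name, has taken for a name from the list of things; names that differ only in an ending like _2 or _b are one class to them, and where a whole thing is asked for, a point or a joint stands for the part that bears it (a point fixed in the world has none). Each returns a list of dicts, best first, with "confidence" (0 to 1); they miss things now and then, are a little off and sometimes report something else, mostly with a low value. They report only what shows in the picture. A call takes as long as a camera call.
- r.look_for(label, camera): "box" ([centre column, centre row, width, height] in pixels, round what is visible of it).
- r.landmark_of(label, camera): "uv" ([column, row] in pixels: a listed point, or the origin of a listed thing).
The state is a dict: "time": time; "qpos": joint angles; "qd": joint speeds; "joint_efforts": joint torques, N m; "position": TCP position; "orientation": TCP orientation; "ft_force": force on the tool from outside, world axes, zero at the start; "moment": the same for the moment, N m; "finger_gap": finger opening in m.
Only numpy, scipy, OpenCV 4.12 (cv2) and the standard library are available. Lean on these libraries where they do the work, as an engineer would, in place of code of your own. Each camera call takes 0.05 s, during which the arm holds its last target. There are 200 camera calls.

## Working session

There is one attempt and no reset: what is moved stays moved. The work goes in short steps, Python scripts to look and compute and a tool call to move; the robot and the scene stay as the last step left them, time stands still between calls to the robot, and variables do not carry over. Pictures are saved under pics/ and viewed, about 8 in all and at most 12, crops included, and the job is handed in when it is done.

Besides the shell and the picture viewer there is one more tool, called after "Call:" as name(argument=value, ...), one argument or row to a line, values as JSON. arm_command: Moves the arm, as the interface text tells. Its arguments: {"type":"object","properties":{"xyz":{"type":"array","items":{"type":"array","items":{"type":"number"}}},"angular":{"type":"array","items":{"type":"array","items":{"type":"number"}}},"gripper":{"type":"array","items":{"type":"number"}},"grip_force":{"type":"number"}},"required":["xyz","angular","gripper"]}

```bash
mkdir -p pics
cat > h.py <<'E'
import numpy as np, cv2
from bench import r
def ray(cam,uv,z):
    c=r.calibration(cam); d=np.array([(uv[0]-c['cx'])/c['fx'],(uv[1]-c['cy'])/c['fy'],1])
    if 'hand_eye' in c:
        o=r.get_obs(); H=np.array(c['hand_eye']); R=np.array(o['orientation']); 
        D=R@H[:3,:3]@d; O=R@H[:3,3]+np.array(o['position'])
    else: D=np.array(c['attitude'])@d; O=np.array(c['origin'])
    return O+D*(z-O[2])/D[2]
def snap(cam,f):
    im=r.get_image(cam); cv2.imwrite('pics/'+f,im[:,:,::-1]); return im
E
python3 - <<'E'
from h import *
np.set_printoptions(precision=4,suppress=True)
o=r.get_obs(); print(o); print(r.finger_overhang)
for cam in('top','scene'):
    snap(cam,cam+'0.png'); print(cam,r.calibration(cam))
    for l in('nut_left_grip','nut_right_grip'):
        for d in r.landmark_of(l,cam)[:3]: print(cam,l,d,ray(cam,d['uv'],.079))
        for d in r.look_for(l,cam)[:3]: print('  box',d)
a=cv2.imread('pics/top0.png')
cv2.imwrite('pics/top0b.png',cv2.resize(a,(800,600),interpolation=cv2.INTER_CUBIC))
E
```

```text
{'time': 0.0, 'qpos': array([66.1245, 22.0151,  0.9385, 78.5622, -0.3599, 79.5391, -2.6662]), 'qd': array([-0.038 , -0.001 , -0.0311,  0.0871,  0.0724,  0.0351, -0.096 ]), 'joint_efforts': array([  0.0002, -62.759 ,   0.8444, -37.1818,   0.0165,   0.014 ,
         0.    ]), 'position': array([ 0.2164, -0.5858,  0.2383]), 'orientation': array([[ 0.9381,  0.3465, -0.0007],
       [ 0.3465, -0.938 ,  0.0018],
       [-0.0001, -0.002 , -1.    ]]), 'ft_force': array([-0.8769, -0.502 , -0.3691]), 'moment': array([-0.0205,  0.0056,  0.0167]), 'finger_gap': 0.08582531515932686}
0.008
top {'fx': 354.835565449466, 'fy': 354.835565449466, 'cx': 258.85131976980057, 'cy': 190.59242320502545, 'origin': array([0.4796, 0.0148, 1.074 ]), 'attitude': array([[ 0.0146, -0.9903,  0.1382],
       [-0.9999, -0.0154, -0.0042],
       [ 0.0063, -0.1382, -0.9904]])}
top nut_left_grip {'uv': [206.8, 229.9], 'confidence': 0.72} [0.5057 0.1539 0.079 ]
  box {'box': [206.9, 229.8, 10.4, 11.2], 'confidence': 0.71}
top nut_right_grip {'uv': [296.2, 223.6], 'confidence': 0.69} [ 0.5269 -0.0953  0.079 ]
scene {'fx': 440.8923956677623, 'fy': 440.8923956677623, 'cx': 255.38853572297805, 'cy': 192.95775988585658, 'origin': array([ 1.4758, -0.1424,  0.8491]), 'attitude': array([[ 0.1625,  0.6621, -0.7316],
       [ 0.9867, -0.1058,  0.1233],
       [ 0.0042, -0.7419, -0.6704]])}
scene nut_left_grip {'uv': [304.0, 155.4], 'confidence': 0.61} [0.4983 0.1636 0.079 ]
  box {'box': [300.9, 158.3, 13.3, 16.2], 'confidence': 0.51}
scene nut_right_grip {'uv': [219.2, 168.0], 'confidence': 0.62} [ 0.5175 -0.0832  0.079 ]
  box {'box': [220.4, 172.7, 13.7, 18.8], 'confidence': 0.68}
```

View pics/top0b.png

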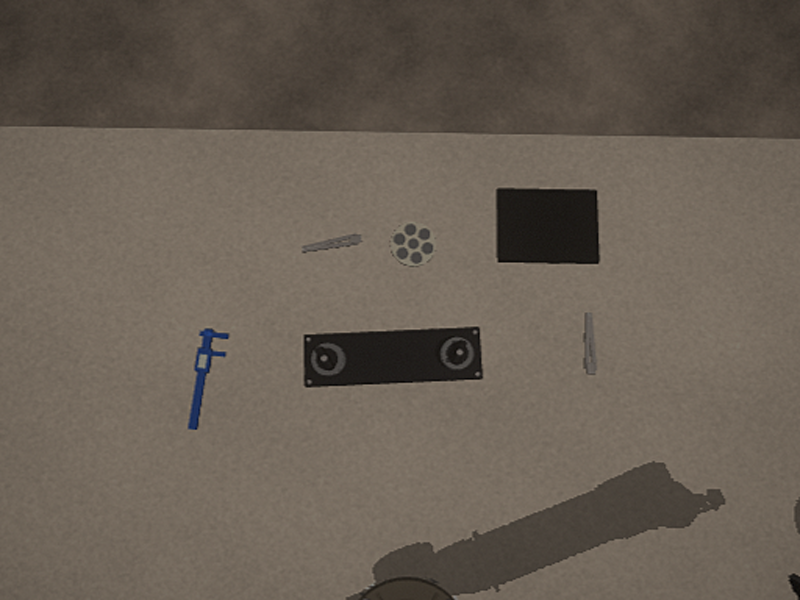

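View pics/scene0.png

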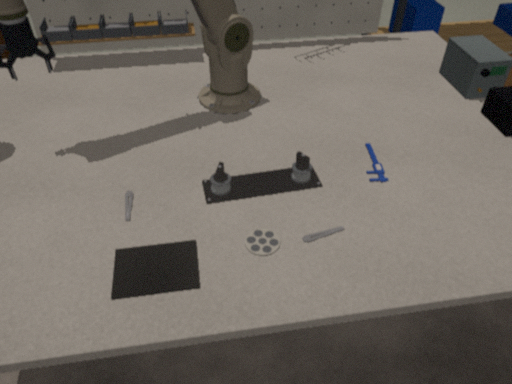

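The top view shows the base at about (305–482, 327–386), with the nuts at (324,358) and (458,352) in the enlarged picture. The area around them is clear.

```bash
python3 -c "
from h import *
c=r.calibration('wrist');print(c)
R=np.array(r.get_obs()['orientation']);p=np.array(r.get_obs()['position'])
for t in([.5,-.09,.26],[.47,.03,.33]):print(R.T@(np.array(t)-p))"
```

```text
{'fx': 305.9504396785609, 'fy': 305.9504396785609, 'cx': 252.69596739508296, 'cy': 185.89050969673275, 'hand_eye': array([[ 4.41283191e-04, -9.57662733e-01, -2.87892158e-01,
         7.32320916e-02],
       [ 9.99999890e-01,  3.76610689e-04,  2.80025413e-04,
         4.00832238e-04],
       [-1.59746638e-04, -2.87892250e-01,  9.57662794e-01,
        -1.35639158e-01],
       [ 0.00000000e+00,  0.00000000e+00,  0.00000000e+00,
         1.00000000e+00]])}
[ 0.43782083 -0.36730389 -0.02067761]
[ 0.45125958 -0.49027599 -0.09065807]
```

Call:
arm_command(
  xyz=[
    [0.06,-0.04,0],
    [0.12,-0.085,0],
    [0.18,-0.13,0],
    [0.23,-0.17,0],
    [0.272,-0.205,0.005],
    [0.31,-0.25,0.01],
    [0.345,-0.29,0.01],
    [0.38,-0.335,0.015],
    [0.41,-0.38,0.018],
    [0.44,-0.42,0.018],
    [0.465,-0.455,0.018],
    [0.48,-0.479,0.018],
    [0.48,-0.479,0.018],
    [0.48,-0.479,0.018],
  ],
  angular=[
    [0,0,2],
    [0,0,4],
    [0,0,6],
    [0,0,8],
    [0,0,10],
    [0,0,12],
    [0,0,14],
    [0,0,16],
    [0,0,18],
    [0,0,19],
    [0,0,20],
    [0,0,20.3],
    [0,0,20.3],
    [0,0,20.3],
  ],
  gripper=[0.085,0.085,0.085,0.085,0.085,0.085,0.085,0.085,0.085,0.085,0.085,0.085,0.085,0.085],
)

```text
time: 2.25
position: [0.5008, 0.0285, 0.2213]
orientation: [[1.0, -0.001, -0.0], [-0.001, -1.0, -0.0], [-0.0, 0.0, -1.0]]
ft_force: [-0.3, 0.3, 1.2]
finger_gap: 0.0851
```

Run:
```python
from h import *
np.set_printoptions(precision=4,suppress=True)
o=r.get_obs(); print(o['time'],o['qpos'],o['position'],o['orientation'],o['moment'],o['ft_force'])
im=snap('wrist','w1.png')
for l in('nut_left_grip','nut_right_grip'):
    for d in r.landmark_of(l,'wrist')[:2]: print(l,d,ray('wrist',d['uv'],.079))
    for d in r.look_for(l,'wrist')[:2]: print('  box',d)
g=cv2.LUT(im,(255*(np.arange(256)/255)**.45).astype(np.uint8))
cv2.imwrite('pics/w1b.png',cv2.resize(g,(800,600),interpolation=cv2.INTER_CUBIC)[:,:,::-1])
```

```text
2.25 [  17.6205    9.062   -27.2627   98.0975    4.3288   73.8877 -100.6217] [0.5008 0.0285 0.2213] [[ 1.     -0.0012 -0.0001]
 [-0.0012 -1.     -0.0004]
 [-0.0001  0.0004 -1.    ]] [-0.0352 -0.0479 -0.062 ] [-0.3461  0.2588  1.2103]
nut_left_grip {'uv': [115.8, 169.2], 'confidence': 0.7} [0.5072 0.1551 0.079 ]
  box {'box': [122.0, 165.8, 55.9, 45.5], 'confidence': 0.85}
nut_right_grip {'uv': [377.1, 152.7], 'confidence': 0.82} [ 0.5222 -0.0868  0.079 ]
  box {'box': [373.0, 150.3, 53.3, 51.6], 'confidence': 0.96}
```

View pics/w1b.png

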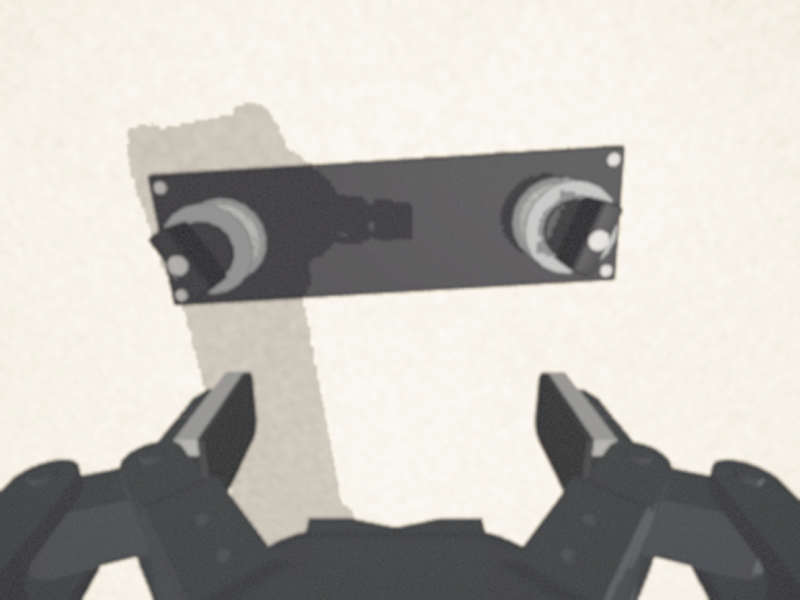

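The wrist view shows both T-nuts, at about (178,262) and (598,238) in the enlarged picture. I'll crop both to read the bar directions.

Run:
```python
import cv2,numpy as np
a=cv2.imread('pics/w1.png')
g=cv2.LUT(a,(255*np.minimum(1,np.arange(256)/110)**.6).astype(np.uint8))
out=[cv2.resize(g[120:200,x:x+80],(400,400),interpolation=cv2.INTER_CUBIC) for x in(80,335)]
cv2.imwrite('pics/w1c.png',np.hstack(out))
```

```text
(no output)
```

View pics/w1c.png

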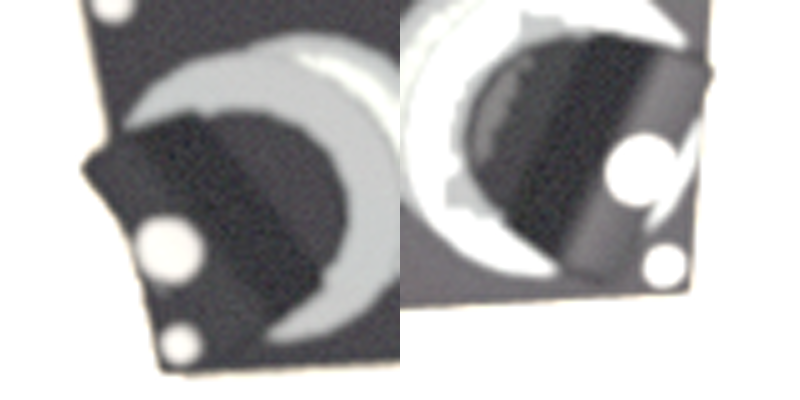

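Run:
```python
from h import *
np.set_printoptions(precision=4,suppress=True)
P=lambda x0,u,v,z=.089: ray('wrist',(x0+u/5,120+v/5),z)
for n,x0,s,a,b in(('L',80,(170,248),(140,148),(270,335)),('R',335,(240,170),(255,60),(165,265))):
    A,B=P(x0,*a),P(x0,*b); d=A-B
    print(n,'spot .089',P(x0,*s),'.092',P(x0,*s,.092),'edge',A,B,'len',np.linalg.norm(d),'bar yaw',np.degrees(np.arctan2(d[1],d[0])))
```

```text
L spot .089 [0.5092 0.1527 0.089 ] .092 [0.5099 0.1513 0.092 ] edge [0.5274 0.1556 0.089 ] [0.4928 0.1366 0.089 ] len 0.03944650891467497 bar yaw 28.85131308431394
R spot .089 [ 0.523  -0.0877  0.089 ] .092 [ 0.5235 -0.0864  0.092 ] edge [ 0.5423 -0.088   0.089 ] [ 0.5056 -0.0763  0.089 ] len 0.038537728429195915 bar yaw -17.711889712499605
```

Call:
arm_command(
  xyz=[
    [0.002,-0.03,0],
    [0.004,-0.07,0.01],
    [0.008,-0.11,0.03],
    [0.008,-0.125,0.06],
    [0.008,-0.125,0.081],
    [0.008,-0.125,0.081],
    [0.008,-0.125,0.081],
  ],
  angular=[
    [0,0,-8],
    [0,0,-16],
    [0,0,-23],
    [0,0,-30],
    [0,0,-30],
    [0,0,-30],
    [0,0,-30],
  ],
  gripper=[0.085,0.085,0.085,0.085,0.085,0.085,0.085],
)

```text
time: 3.38
position: [0.5097, 0.153, 0.1413]
orientation: [[0.868, 0.497, 0.001], [0.497, -0.868, 0.0], [0.001, 0.001, -1.0]]
ft_force: [0.1, -0.3, 1.3]
finger_gap: 0.085
```

Run:
```python
from h import *
np.set_printoptions(precision=4,suppress=True)
o=r.get_obs(); print(o['time'],o['qpos'],o['position'],o['moment'],o['ft_force'])
im=snap('wrist','w2.png')
d=r.landmark_of('nut_left_grip','wrist')[:2]; print(d,[ray('wrist',e['uv'],.079) for e in d])
g=cv2.LUT(im,(255*np.minimum(1,np.arange(256)/110)**.6).astype(np.uint8))
cv2.imwrite('pics/w2b.png',cv2.resize(g[80:280,120:390],(800,592),interpolation=cv2.INTER_CUBIC)[:,:,::-1])
```

```text
3.375 [  8.673   17.9904 -34.4919  99.7648  11.1015  65.6019 -89.3066] [0.5097 0.153  0.1413] [0.0226 0.0041 0.0368] [ 0.0729 -0.3413  1.2568]
[{'uv': [249.2, 207.2], 'confidence': 0.62}] [array([0.5075, 0.154 , 0.079 ])]
```

View pics/w2b.png

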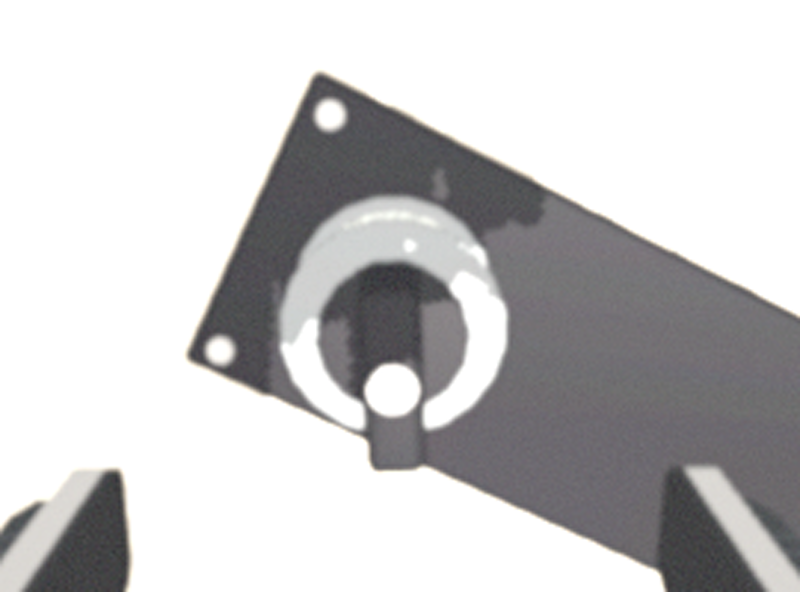

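Call:
arm_command(
  xyz=[
    [-0.001,0,0.02],
    [-0.001,0,0.04],
    [-0.001,0,0.06],
    [-0.001,0,0.071],
    [-0.001,0,0.071],
  ],
  angular=[
    [0,0,-2],
    [0,0,-2],
    [0,0,-2],
    [0,0,-2],
    [0,0,-2],
  ],
  gripper=[0.085,0.07,0.05,0.04,0.03],
  grip_force=40,
)

```text
time: 4.1
position: [0.5091, 0.1524, 0.0706]
orientation: [[0.85, 0.527, 0.002], [0.527, -0.85, -0.0], [0.001, 0.001, -1.0]]
ft_force: [-0.3, 0.2, -0.1]
finger_gap: 0.0303
```

```bash
cat > st.py <<'E'
from h import *
np.set_printoptions(precision=3,suppress=True)
o=r.get_obs(); R=np.array(o['orientation'])
print(o['time'],'q',o['qpos'],'p',np.round(o['position'],4),'yaw',np.degrees(np.arctan2(R[1,0],R[0,0])).round(2),'F',o['ft_force'],'M',o['moment'],'tau7',o['joint_efforts'][6],'gap',round(o['finger_gap'],4))
E
python3 st.py
```

```text
4.1 q [  7.466  22.738 -33.458 103.996  14.678  57.515 -90.087] p [0.509 0.152 0.071] yaw 31.8 F [-0.301  0.213 -0.086] M [ 0.004 -0.029 -0.019] tau7 -0.09221077663823962 gap 0.0303
```

Call:
arm_command(
  xyz=[
    [0,0,0],
    [0,0,0],
    [0,0,0],
    [0,0,0],
    [0,0,0],
  ],
  angular=[
    [0,0,0],
    [0,0,0],
    [0,0,0],
    [0,0,0],
    [0,0,0],
  ],
  gripper=[0.02,0.01,0.008,0.008,0.008],
)

```text
time: 4.72
position: [0.5095, 0.1532, 0.0717]
orientation: [[0.85, 0.527, 0.003], [0.527, -0.85, 0.001], [0.003, 0.001, -1.0]]
ft_force: [-2.5, 1.0, 6.2]
finger_gap: 0.0136
```

```bash
python3 st.py
```

```text
4.725 q [  7.459  22.665 -33.515 103.936  14.65   57.554 -90.083] p [0.509 0.153 0.072] yaw 31.83 F [-2.512  1.028  6.185] M [0.166 0.54  0.039] tau7 -0.04228182602673769 gap 0.0136
```

Call:
arm_command(
  xyz=[
    [0,0,0],
    [0,0,0],
    [0,0,0],
    [0,0,0],
  ],
  angular=[
    [0,0,-2],
    [0,0,-4],
    [0,0,-6],
    [0,0,-7],
  ],
  gripper=[0.008,0.008,0.008,0.008],
)

```text
time: 5.22
position: [0.5096, 0.1531, 0.0717]
orientation: [[0.778, 0.628, 0.003], [0.628, -0.778, 0.001], [0.003, 0.001, -1.0]]
ft_force: [-2.2, 0.4, 1.1]
finger_gap: 0.0137
```

```bash
python3 st.py
```

```text
5.225 q [  8.523  22.955 -34.851 103.885  15.328  57.719 -83.534] p [0.51  0.153 0.072] yaw 38.9 F [-2.177  0.379  1.104] M [ 0.148  0.277 -0.373] tau7 0.23120226804167032 gap 0.0137
```

Call:
arm_command(
  xyz=[
    [0,0,0],
    [0,0,0],
    [0,0,0],
    [0,0,0],
    [0,0,0],
    [0,0,0],
  ],
  angular=[
    [0,0,3],
    [0,0,6],
    [0,0,9],
    [0,0,11],
    [0,0,13],
    [0,0,14],
  ],
  gripper=[0.008,0.008,0.008,0.008,0.008,0.008],
)

```text
time: 5.98
position: [0.5095, 0.1532, 0.0717]
orientation: [[0.907, 0.42, 0.003], [0.42, -0.907, 0.001], [0.003, 0.001, -1.0]]
ft_force: [-1.1, 1.7, 0.8]
finger_gap: 0.0129
```

```bash
python3 st.py
```

```text
5.975 q [  6.411  22.386 -32.192 103.977  13.973  57.422 -96.53 ] p [0.509 0.153 0.072] yaw 24.86 F [-1.135  1.656  0.826] M [0.127 0.305 0.098] tau7 0.001084419636754319 gap 0.0129
```

CCW gave −0.37 N m, which is the spring, and CW gave only 0.10 N m, which is friction. So the left nut loosens clockwise, and I'll keep turning that way.

Call:
arm_command(
  xyz=[
    [0,0,0],
    [0,0,0],
    [0,0,0],
    [0,0,0],
    [0,0,0],
    [0,0,0],
    [0,0,0],
    [0,0,0],
    [0,0,0],
    [0,0,0],
    [0,0,0],
    [0,0,0],
  ],
  angular=[
    [0,0,6],
    [0,0,12],
    [0,0,18],
    [0,0,24],
    [0,0,30],
    [0,0,36],
    [0,0,42],
    [0,0,48],
    [0,0,54],
    [0,0,60],
    [0,0,66],
    [0,0,70],
  ],
  gripper=[0.008,0.008,0.008,0.008,0.008,0.008,0.008,0.008,0.008,0.008,0.008,0.008],
)

```text
time: 7.48
position: [0.5094, 0.1532, 0.0717]
orientation: [[0.703, -0.711, 0.003], [-0.711, -0.703, 0.0], [0.002, -0.002, -1.0]]
ft_force: [-0.3, -0.0, 0.4]
finger_gap: 0.0133
```

```bash
python3 st.py
```

```text
7.475 q [  -3.866   20.37   -19.538  104.431    8.074   56.393 -162.036] p [0.509 0.153 0.072] yaw -45.3 F [-0.314 -0.007  0.447] M [-0.018  0.454  0.105] tau7 0.7072465494275093 gap 0.0133
```

Call:
arm_command(
  xyz=[
    [0,0,0],
    [0,0,0],
    [0,0,0],
    [0,0,0],
    [0,0,-0.03],
    [0,0,-0.08],
    [0,0,-0.12],
    [0,0,-0.12],
  ],
  angular=[
    [0,0,0],
    [0,0,0],
    [0,0,0],
    [0,0,0],
    [0,0,0],
    [0,0,0],
    [0,0,0],
    [0,0,0],
  ],
  gripper=[0.03,0.05,0.05,0.05,0.06,0.085,0.085,0.085],
)

```text
time: 8.48
position: [0.511, 0.1539, 0.1955]
orientation: [[0.704, -0.71, 0.009], [-0.711, -0.704, 0.002], [0.005, -0.008, -1.0]]
ft_force: [0.2, -0.7, -0.5]
finger_gap: 0.0848
```

```bash
python3 st.py; python3 -c "
from h import *
R=np.array(r.get_obs()['orientation']);p=np.array(r.get_obs()['position'])
for t in([.51,.03,.19],[.5225,-.0875,.141]):print(R.T@(np.array(t)-p))"
```

```text
8.475 q [  -2.703   13.067  -20.428   96.468    4.889   70.774 -159.489] p [0.511 0.154 0.196] yaw -45.28 F [ 0.169 -0.696 -0.455] M [-0.007  0.007 -0.006] tau7 0.0971653196029365 gap 0.0848
[0.08726613 0.08797729 0.0052033 ]
[0.17929795 0.16218761 0.05405483]
```

Call:
arm_command(
  xyz=[
    [0.03,0.027,0],
    [0.06,0.054,0],
    [0.09,0.081,0],
    [0.12,0.108,0.01],
    [0.15,0.135,0.02],
    [0.17,0.155,0.035],
    [0.179,0.162,0.05],
    [0.179,0.162,0.054],
    [0.179,0.162,0.054],
  ],
  angular=[
    [0,0,-5],
    [0,0,-10],
    [0,0,-15],
    [0,0,-20],
    [0,0,-24],
    [0,0,-28],
    [0,0,-28],
    [0,0,-28],
    [0,0,-28],
  ],
  gripper=[0.085,0.085,0.085,0.085,0.085,0.085,0.085,0.085,0.085],
)

```text
time: 9.6
position: [0.5224, -0.0853, 0.1407]
orientation: [[0.955, -0.296, 0.009], [-0.296, -0.955, 0.003], [0.007, -0.006, -1.0]]
ft_force: [0.3, -0.3, -0.2]
finger_gap: 0.0851
```

```bash
python3 st.py
python3 - <<'E'
from h import *
im=snap('wrist','w3.png')
d=r.landmark_of('nut_right_grip','wrist')[:2]; print(d,[ray('wrist',e['uv'],.079) for e in d])
g=cv2.LUT(im,(255*np.minimum(1,np.arange(256)/110)**.6).astype(np.uint8))
cv2.imwrite('pics/w3b.png',cv2.resize(g[80:280,120:390],(800,592),interpolation=cv2.INTER_CUBIC)[:,:,::-1])
E
```

```text
9.6 q [  17.85    14.757  -13.86   101.333    3.653   63.88  -104.353] p [ 0.522 -0.085  0.141] yaw -17.2 F [ 0.272 -0.297 -0.164] M [ 0.019  0.059 -0.025] tau7 -0.0316475098952651 gap 0.0851
[{'uv': [251.7, 206.0], 'confidence': 0.69}] [array([ 0.52307052, -0.08492196,  0.079     ])]
```

View pics/w3b.png

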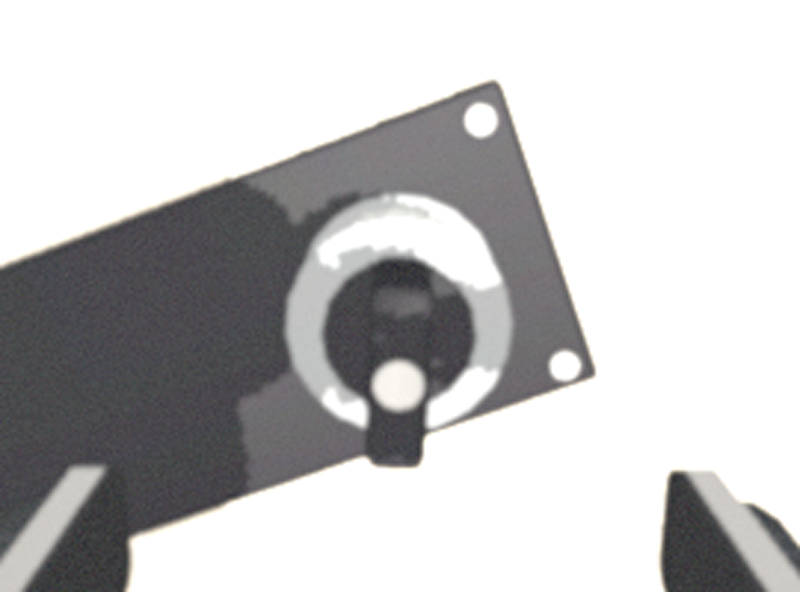

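Call:
arm_command(
  xyz=[
    [0,0.001,0.02],
    [0,0.001,0.04],
    [0,0.001,0.06],
    [0,0.001,0.07],
    [0,0.001,0.07],
  ],
  angular=[
    [0,0,2],
    [0,0,2],
    [0,0,2],
    [0,0,2],
    [0,0,2],
  ],
  gripper=[0.085,0.07,0.05,0.04,0.03],
  grip_force=40,
)

```text
time: 10.32
position: [0.5232, -0.0858, 0.0715]
orientation: [[0.945, -0.328, 0.01], [-0.328, -0.945, 0.003], [0.008, -0.006, -1.0]]
ft_force: [0.1, 0.1, 0.7]
finger_gap: 0.03
```

```bash
python3 st.py
```

```text
10.325 q [  17.165   19.314  -13.244  105.278    5.022   55.449 -107.306] p [ 0.523 -0.086  0.071] yaw -19.14 F [0.055 0.092 0.699] M [ 0.04   0.006 -0.021] tau7 -0.0458257959689945 gap 0.03
```

Call:
arm_command(
  xyz=[
    [0,0,0],
    [0,0,0],
    [0,0,0],
    [0,0,0],
    [0,0,0],
  ],
  angular=[
    [0,0,0],
    [0,0,0],
    [0,0,0],
    [0,0,0],
    [0,0,0],
  ],
  gripper=[0.02,0.01,0.008,0.008,0.008],
)

```text
time: 10.95
position: [0.5238, -0.0863, 0.0726]
orientation: [[0.945, -0.328, 0.011], [-0.328, -0.945, 0.002], [0.01, -0.006, -1.0]]
ft_force: [-1.7, -1.3, 6.0]
finger_gap: 0.0132
```

```bash
python3 st.py
```

```text
10.95 q [  17.184   19.234  -13.235  105.218    5.035   55.492 -107.311] p [ 0.524 -0.086  0.073] yaw -19.17 F [-1.664 -1.305  6.014] M [-0.392  0.518 -0.081] tau7 0.05082274437882006 gap 0.0132
```

Call:
arm_command(
  xyz=[
    [0,0,0],
    [0,0,0],
    [0,0,0],
    [0,0,0],
  ],
  angular=[
    [0,0,-2],
    [0,0,-4],
    [0,0,-6],
    [0,0,-7],
  ],
  gripper=[0.008,0.008,0.008,0.008],
)

```text
time: 11.45
position: [0.5237, -0.0863, 0.0726]
orientation: [[0.978, -0.209, 0.011], [-0.209, -0.978, 0.002], [0.01, -0.005, -1.0]]
ft_force: [-1.5, -0.4, 1.2]
finger_gap: 0.0139
```

```bash
python3 st.py
```

```text
11.45 q [  18.187   19.336  -14.43   105.171    5.525   55.558 -100.62 ] p [ 0.524 -0.086  0.073] yaw -12.08 F [-1.511 -0.354  1.172] M [-0.099  0.295 -0.121] tau7 0.016264014411717653 gap 0.0139
```

CCW meets only −0.12 N m, so it's loosening, as expected for the opposite thread. I'll continue.

Call:
arm_command(
  xyz=[
    [0,0,0],
    [0,0,0],
    [0,0,0],
    [0,0,0],
  ],
  angular=[
    [0,0,-3],
    [0,0,-5],
    [0,0,-7],
    [0,0,-7],
  ],
  gripper=[0.008,0.008,0.008,0.008],
)

```text
time: 11.95
position: [0.5237, -0.0862, 0.0726]
orientation: [[0.996, -0.088, 0.011], [-0.088, -0.996, 0.002], [0.011, -0.003, -1.0]]
ft_force: [-1.8, -0.2, 1.2]
finger_gap: 0.0137
```

```bash
python3 st.py
```

```text
11.95 q [ 19.175  19.445 -15.615 105.126   6.016  55.616 -93.989] p [ 0.524 -0.086  0.073] yaw -5.05 F [-1.824 -0.168  1.176] M [-0.104  0.229  0.096] tau7 0.24631323292851448 gap 0.0137
```

Call:
arm_command(
  xyz=[
    [0,0,0],
    [0,0,0],
    [0,0,0],
    [0,0,0],
    [0,0,0],
    [0,0,0],
    [0,0,0],
    [0,0,0],
    [0,0,0],
    [0,0,0],
    [0,0,0],
    [0,0,0],
  ],
  angular=[
    [0,0,-6],
    [0,0,-12],
    [0,0,-18],
    [0,0,-24],
    [0,0,-30],
    [0,0,-36],
    [0,0,-42],
    [0,0,-48],
    [0,0,-54],
    [0,0,-60],
    [0,0,-66],
    [0,0,-70],
  ],
  gripper=[0.008,0.008,0.008,0.008,0.008,0.008,0.008,0.008,0.008,0.008,0.008,0.008],
)

```text
time: 13.45
position: [0.5235, -0.0863, 0.0726]
orientation: [[0.422, 0.907, 0.011], [0.907, -0.422, 0.002], [0.007, 0.009, -1.0]]
ft_force: [-1.6, -1.0, 2.2]
finger_gap: 0.013
```

```bash
python3 st.py
```

```text
13.45 q [ 29.2    21.034 -27.751 104.678  11.361  56.446 -28.132] p [ 0.523 -0.086  0.073] yaw 65.06 F [-1.59  -1.029  2.203] M [ 0.234  0.747 -0.144] tau7 -0.6965739838778973 gap 0.013
```

Call:
arm_command(
  xyz=[
    [0,0,0],
    [0,0,0],
    [0,0,0],
    [0,0,0],
    [0,0,-0.03],
    [0,0,-0.08],
    [0,0,-0.12],
    [0,0,-0.12],
  ],
  angular=[
    [0,0,0],
    [0,0,0],
    [0,0,0],
    [0,0,0],
    [0,0,0],
    [0,0,0],
    [0,0,0],
    [0,0,0],
  ],
  gripper=[0.03,0.05,0.05,0.05,0.06,0.085,0.085,0.085],
)

```text
time: 14.45
position: [0.5243, -0.0866, 0.1963]
orientation: [[0.422, 0.907, 0.017], [0.907, -0.422, 0.001], [0.008, 0.015, -1.0]]
ft_force: [-0.8, -0.1, -0.5]
finger_gap: 0.0847
```

```bash
python3 st.py; python3 -c "
from h import *
R=np.array(r.get_obs()['orientation']);p=np.array(r.get_obs()['position'])
print(R.T@(np.array([.5,.03,.22])-p))"
```

```text
14.45 q [ 31.137  13.428 -29.234  96.782   6.806  70.591 -24.539] p [ 0.524 -0.087  0.196] yaw 65.05 F [-0.778 -0.086 -0.476] M [0.055 0.074 0.006] tau7 0.16015201807022095 gap 0.0847
[ 0.09565024 -0.07084341 -0.02398902]
```

Now I'll go to the middle viewpoint and check both bars.

Call:
arm_command(
  xyz=[
    [0.02,-0.015,-0.02],
    [0.045,-0.03,-0.024],
    [0.07,-0.05,-0.024],
    [0.09,-0.065,-0.024],
    [0.096,-0.071,-0.024],
    [0.096,-0.071,-0.024],
    [0.096,-0.071,-0.024],
    [0.096,-0.071,-0.024],
    [0.096,-0.071,-0.024],
  ],
  angular=[
    [0,0,8],
    [0,0,17],
    [0,0,26],
    [0,0,35],
    [0,0,44],
    [0,0,53],
    [0,0,61],
    [0,0,65],
    [0,0,65],
  ],
  gripper=[0.085,0.085,0.085,0.085,0.085,0.085,0.085,0.085,0.085],
)

```text
time: 15.58
position: [0.4996, 0.0304, 0.2192]
orientation: [[1.0, 0.001, 0.016], [0.001, -1.0, 0.001], [0.016, -0.001, -1.0]]
ft_force: [-0.6, 0.2, 0.7]
finger_gap: 0.0851
```

```bash
python3 st.py
python3 - <<'E'
from h import *
im=snap('wrist','w4.png')
g=cv2.LUT(im,(255*np.minimum(1,np.arange(256)/110)**.6).astype(np.uint8))
cv2.imwrite('pics/w4b.png',np.hstack([cv2.resize(g[120:200,x:x+80],(400,400),interpolation=cv2.INTER_CUBIC) for x in(80,335)])[:,:,::-1])
E
```

```text
15.575 q [  18.377    8.351  -28.105   99.184    4.221   72.572 -100.607] p [0.5   0.03  0.219] yaw 0.07 F [-0.575  0.171  0.656] M [ 0.008 -0.041  0.007] tau7 -0.8147615008056164 gap 0.0851
```

View pics/w4b.png

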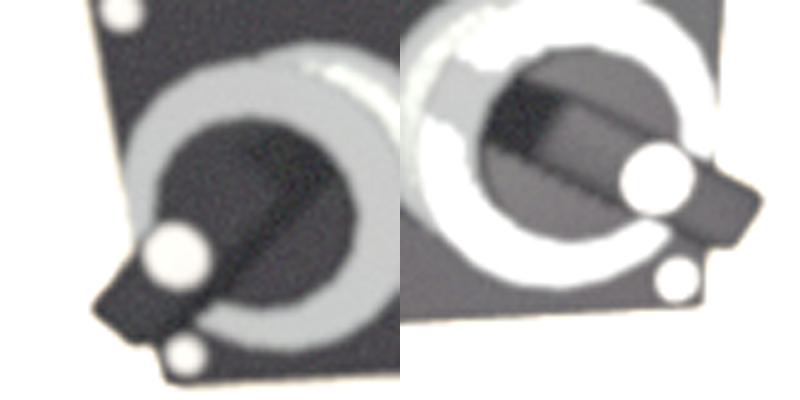

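The left bar now runs lower-left to upper-right at about −45° yaw. The right bar runs upper-left to lower-right at about 65°. Both match where I let go, and the gripper is well clear.

```bash
python3 -c "
from h import *
print(r.sign_off())"
```

```text
the job is handed in; nothing more can be done
None
```

Both nuts are loosened and let go, and the job is handed in. It took about 16 s of the 67 s allowed.

| Nut | Loosens | Turned off by | How I felt it |
|---|---|---|---|
| Left | Clockwise (left-hand thread) | about 77° (1.3 rad) | 7° counter-clockwise wound up to 0.37 N m; clockwise took only 0.10 N m |
| Right | Counter-clockwise (normal thread) | about 84° (1.5 rad) | Counter-clockwise took about 0.12 N m; I did not try the wrong way |

- **Turn check:** the angles come from the gripper's turn while holding each nut. The last wrist picture shows both bars where they were released, at about −45° and 65°.
- **Odd reading:** one moment reading on the right nut, 14° into the turn, came out at +0.10 N m, the opposite sign to friction. A spring would have shown about −0.6 N m, so I carried on.
- **Bystanders:** the gripper stayed above and beside the holder, away from the caliper, tweezers and palette. I did not measure their positions again at the end.
- **Hand-in:** the gripper was open and about 13 cm above the nuts, touching nothing.

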